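# Stack the tool tote on the drying tray

### The arm

A 6-joint arm with a two-finger parallel gripper is mounted at the origin on the work surface. World frame = base frame: x ahead of the robot, y to its left, z up, the work surface at z = 0. Lengths are in m, angles in rad, forces in N, time in s.
With the tool pointing down it reaches from about 0.325 to 0.9 m from the base axis. Payload 3.5 kg.
Tool frame: the origin (TCP) lies midway between the tips of the shut fingers; the grasp point (between the pads) lies 19 mm behind it; z points along the fingers, y is the line along which they close (so a half turn about z gives the same grasp; the last joint's range is limited). The gripper opens to 85 mm and grips with 20 to 120 N. Pads are 22 mm wide; open, the fingers measure 114 mm over their backs; the gripper's body (76 mm by 85 mm) begins 54 mm behind the grasp point. The pads swing forward as they close: fully open they stand 13 mm farther back than shut.
Start: joints at [1.001, 0.276, -0.026, 1.268, 0, 1.467], TCP at [0.281, 0.558, 0.231] pointing down, gripper open.
Joint ranges: [-3.12, 3.12], [-0.85, 1.88], [-1.08, 1.24], [-1.95, 2.15], [-1.57, 1.53], [-3.14, 3.14]. Speed limits (rad/s): [2.57, 2.57, 3.14, 3.14, 3.14, 3.14].

### API

Orientations are given as a unit quaternion [w, x, y, z].
In Python, from rig import arm, eoat, kin, imaging, order, current_time, current_q, current_qd, current_joint_torque, current_position, current_ee_rot, current_wrist_force, current_torque, current_width, current_finger_force gives the robot as it stands. Calls block until the motion is done:
- arm.goto(position, orientation): joint-space move of the TCP to a pose.
- arm.line_to(position, feed=0.15, ori=None, contact_N=None): straight line of the TCP; ori=None keeps the orientation; feed is the mean speed in m/s. With contact_N (N) it stops when the force on the tool has changed by that much, and returns True; else False.
- arm.move_joints(angles): joint-space move.
- eoat.move_gripper(opening): opening from 0.0 (shut) to 1.0 (fully open); the grip force is fixed at half the most; returns when the fingers have stopped.
- arm.pause(seconds).
- kin.ik(position, orientation): joint angles nearest the present ones, or None.
- imaging.camera(name): name is "side" or "top"; returns a dict with "img" (384x512x3 uint8, red, green, blue), "K" (3x3 intrinsics, pixels), "rvec" (rotation vector, rad) and "tvec" (3), from world to camera coordinates, as OpenCV has them. Camera axes: x right, y down, z forward; pixel columns grow to the right and rows downward; lengths in m; the calibration is good to about 2 mm. A picture is of the moment at which its call begins. There is no depth.
A pose or a line that the arm cannot do raises arm.MotionError and nothing moves.
- order.finish_job(): hands the job in; it is judged then, once.
Readings, each from a call of its own:
- current_time(): time.
- current_q(): joint angles.
- current_qd(): joint speeds.
- current_joint_torque(): joint torques, N m.
- current_position(): TCP position.
- current_ee_rot(): TCP orientation.
- current_wrist_force(): force on the tool from outside, world axes, zero at the start.
- current_torque(): the same for the moment, N m.
- current_width(): opening from 0.0 (shut) to 1.0 (fully open).
- current_finger_force(): force on a finger pad.
Only numpy, scipy, OpenCV 4.12 (cv2) and the standard library are available. Lean on these libraries where they do the work, as an engineer would, in place of code of your own. Each camera call takes 0.05 s, during which the arm holds its last target. There are 200 camera calls.

### The job

Pick up the wooden tool tote by its dowel handle and stack it on the drying tray: let it down so that all four lugs under its corners drop into the sockets in the tray's corner posts and it sits fully home and level, then let go. The handle turns freely, so the tote hangs low on the jar's side; feel it in gently and never force it, for the ware in the tray is bone dry. Do not tip the tote over, shove the tray along the bench, or knock the bowl in it or the cork and trimming tool lying between.

Things in the scene. Friction and masses are not known exactly. Their poses are not given: they have to be found in the camera images.
- tote: The unit to be stacked: a light-wood open tool tote, 260 (x) x 180 (y) mm, with raised gable ends joined by a dowel handle. Origin: its centre at the level of its lug feet (height 0 on the bench); x along the handle, z up. Side walls to z 52, gable tops 136 mm. A glass jar stands in the lane along its +y side, a flat rib lies in the other. May be stacked either way round (half turn).
- handle (a point): Middle of the tote's handle, 115 mm above its origin: wooden dowel 20 mm across, 226 mm clear along x, nothing higher than 80 mm below it. It turns freely in the gables: lifted, the tote swings on it and hangs with the jar's +y side low, by about 0.09 rad if the laden tote weighs 6.3 N, 0.17 if 7.4 N, 0.235 if 8.7 N (the jar's filling is unknown).
- shoulder (a point): Centre of the tote at the level of its shoulders, 12 mm above its origin: the flat undersides of its four 28 mm square corner posts, centred at x +-115, y +-75 mm. Under each a round lug, 14 mm across, 12 mm long, its foot bevelled 1 mm. Pressed down while the tote is tilted, a lug on a post top grips by friction and binds; it does not slide level.
- tray: The lower unit: light-wood drying tray without handle, 260 (x) x 180 (y) mm, loaded with flat tiles and a pinch bowl, all lower than its posts; 2.2 to 3.1 kg, loose on the bench. Origin: centre of its underside; x along its long side, z up. With the tote home, the tote's origin is at x 0, y 0, z 63 mm of the tray's frame.
- post_tops (a point): Centre of the tray at the level of its post tops, 75 mm above its origin. Four 30 mm square corner posts centred at x +-115, y +-75 mm, each bored from its flat top with a round socket 16 mm across (1 mm bevel at the mouth), 16 mm deep: 1 mm of play all round a lug. Home, the tote's shoulders rest on the post tops; with lugs on the tops it stands up to 12 mm too high.
- pinch_bowl: Dry clay cup, 72 mm across, 36 mm high, standing in the tray. Origin: centre of its underside.
- cork: Cork with needles, 30 mm across, 48 mm high, on the bench between the two units; bystander.
- trim_tool: Wooden trimming tool with a wire loop, 155 x 12 x 8 mm, lying on the bench between the two units; bystander.

How it is judged:
On the way, in this order (a step that is already met when the one before it is completed fails the run):
1. the tote is lifted clear of the bench by its handle (height (world z) of tote above 0.08 m and contact force between the fingers and tote above 2 N), for 0.2 s.
2. all four lugs are in their sockets and the tote is down on the post tops (z of tote in the frame of tray below 0.0655 m and horizontal distance between tote and tray below 0.004 m and angle between the x axis of tote and the x axis of tray, either way round below 0.04 rad and angle between the z axis of tote and the z axis of tray, either way round below 0.02 rad), for 0.2 s.
At the end, for the whole second after the job is handed in: The tote is home: origin within 4 mm (level) of the tray's, at most 2.5 mm above fully seated, parallel within 0.02 rad in tilt and 0.04 rad in heading (either way round). The tray stands flat on the bench; the tote is at rest and released (all of step 2 and z of tote in the frame of tray above 0.055 m and angle between tray's own z axis and vertical below 0.03 rad and height (world z) of tray below 0.005 m and linear speed of tote below 0.01 m/s and contact force between the fingers and tote below 0.1 N); the robot touches nothing.
It fails at once if the tote pressed or banged on the tray with more than 40 N (contact force between tote and tray above 40 N).
It fails at once if the tray shoved more than 15 mm along the bench (distance of tray from where it was at the start of the episode above 0.015 m).
It fails at once if the tote tipped steeply (angle between tote's own z axis and vertical above 0.4 rad).
It fails at once if the pinch bowl in the tray, or the cork or trimming tool on the bench, knocked away by more than 30 mm (distance of any of pinch_bowl, cork, trim_tool from where it was at the start of the episode above 0.03 m).
It also fails if it takes over 54 s, if anything falls off the work surface, if the arm or the gripper's body presses on something with over 40 N, if the wrist force passes 120 N, or if a joint passes its speed limit or range.

## Working session

There is one attempt and no reset: what is moved stays moved. The work goes in short steps, each a Python script; the robot and the scene stay as the last script left them, time stands still between calls to the robot, and variables do not carry over. Pictures are saved under pics/ and viewed, at most 10 in all, crops included, and the job is handed in when it is done.

```bash
ls; mkdir -p pics; python3 - <<'E'
from rig import *
import cv2
for n in("top","side"):
    c=imaging.camera(n); cv2.imwrite(f"pics/{n}0.png",cv2.resize(c["img"][:,:,::-1],(800,600),interpolation=cv2.INTER_CUBIC)); print(n,c["K"],c["rvec"],c["tvec"])
print(current_time())
E
```

```text
pics
top [[492.20475109   0.         258.3715742 ]
 [  0.         492.20475109 181.50650714]
 [  0.           0.           1.        ]] [ 2.12771077 -2.11763277  0.20363475] [0.00493746 0.51639118 1.13197122]
side [[427.60725768   0.         255.66373094]
 [  0.         427.60725768 189.85544079]
 [  0.           0.           1.        ]] [ 2.10120762 -0.78481618  0.36063379] [-0.38033046  0.26923323  0.6147371 ]
0.1
```

View pics/top0.png

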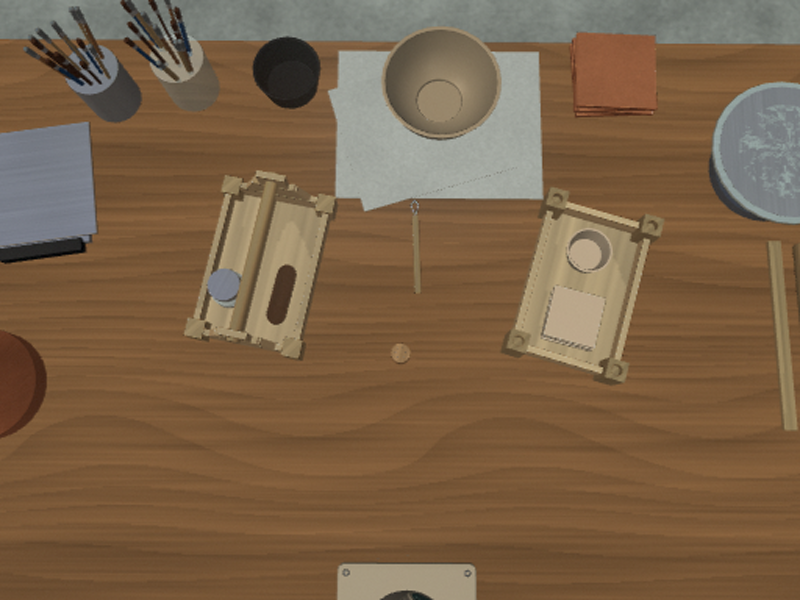

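View pics/side0.png

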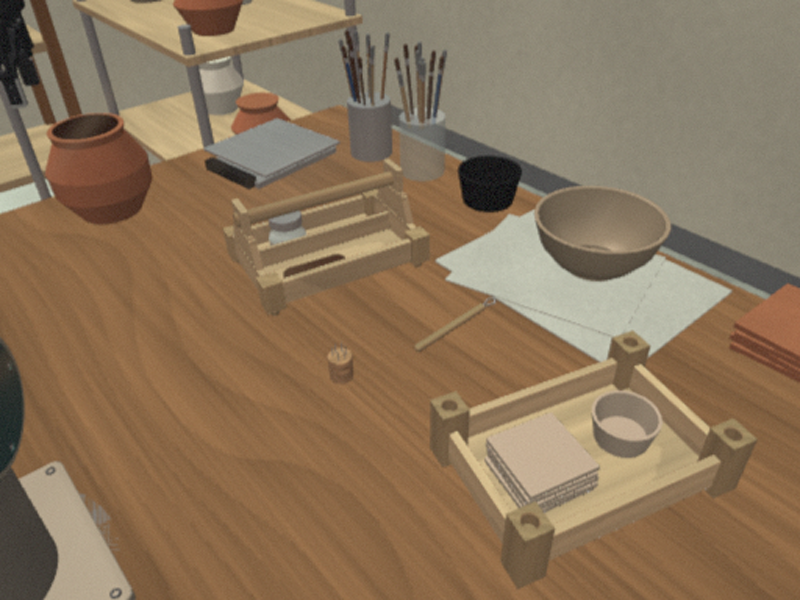

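Top view (800×600): tote at left with handle (268,182)–(240,330) and its jar on the left near end. Tray at right with sockets (558,197), (652,225), (518,342), (616,371). Both units are turned a little clockwise, and the cork (400,352) and trimming tool (416,245) lie between them. Side view: sockets (629,344), (735,434), (450,405), (530,520).

```bash
cat > h.py <<'E'
import numpy as np, cv2
from scipy.optimize import least_squares
from scipy.spatial.transform import Rotation as R
def proj(c,P): return cv2.projectPoints(np.float64(P),c["rvec"],c["tvec"],c["K"],None)[0].reshape(-1,2)
def tf(p,P,z0=0):  # p = x,y,yaw
    return R.from_euler('z',p[2]).apply(P)+[p[0],p[1],z0]
def s(p): return (np.array(p)+.5)/1.5625-.5   # 800px view -> image px
def down(yaw):  # tool down, closing axis perpendicular to direction 'yaw' (tool x along yaw)
    q=(R.from_euler('z',yaw)*R.from_euler('x',np.pi)).as_quat(); return q[[3,0,1,2]]
def rt(v,yaw): return R.from_euler('z',yaw).apply(v)
S=np.array([[.115,.075,0],[.115,-.075,0],[-.115,.075,0],[-.115,-.075,0]])
E
python3 - <<'E'
from h import *
from rig import *
ct,cs=imaging.camera("top"),imaging.camera("side")
T=s([(558,197),(652,225),(518,342),(616,371)]);D=s([(629,344),(735,434),(450,405),(530,520)])
P=S+[0,0,.075]
for nm,w in(("both",(1,1)),("top",(1,0)),("side",(0,1))):
    f=lambda p:np.r_[w[0]*(proj(ct,tf(p,P))-T).ravel(),w[1]*(proj(cs,tf(p,P))-D).ravel()]
    r=least_squares(f,[.5,-.2,-.2]); print("tray",nm,r.x.round(4),r.fun.round(1))
T=s([(232,184),(325,203),(196,326),(291,347),(268,180),(241,330)]);D=s([(272,280),(417,236),(242,216),(392,178)])
def f(p):
    A=tf(p,S+[0,0,p[3]]); H=tf(p,np.array([[.113,0,.115],[-.113,0,.115]]))
    return np.r_[(proj(ct,np.r_[A,H])-T).ravel(),(proj(cs,np.r_[A[[3,1]],H[[1,0]]])-D).ravel()]
r=least_squares(f,[.5,.2,-.2,.06],loss='soft_l1'); print("tote",r.x.round(4),r.fun.round(1))
print(current_q(),current_position(),current_ee_rot(), down(r.x[2]))
for y in (r.x[2],r.x[2]+np.pi):
  x=rt([0,0,.115],0)+[r.x[0],r.x[1],.08]; print(kin.ik(x,down(y)))
for n,c,b in(("t",ct,(100,90,220,240)),("d",cs,(265,200,490,380))):
  i=c["img"][b[1]:b[3],b[0]:b[2],::-1]; cv2.imwrite(f"pics/z{n}.png",cv2.resize(i,None,fx=3.4,fy=3.3,interpolation=cv2.INTER_CUBIC))
E
```

```text
tray both [ 0.5164 -0.269  -0.2873] [ 0.5  0.2  1.3 -0.3  1.1 -1.2  1.4 -1.   0.7 -1.5 -1.8 -0.1 -0.8 -0.1
 -0.8  0.4]
tray top [ 0.515  -0.2663 -0.2889] [-0.5  0.7  0.3  0.3 -0.  -0.6  0.2 -0.4 -0.  -0.  -0.  -0.  -0.  -0.
 -0.  -0. ]
tray side [ 0.5169 -0.27   -0.2867] [ 0.   0.   0.  -0.   0.  -0.   0.  -0.   1.3 -1.4 -1.   0.1 -0.2  0.1
  0.1  0.7]
tote [ 0.5471  0.2271 -0.1947  0.0515] [-0.1 -0.   0.1 -0.5 -0.3  0.2  0.7 -0.7  2.2  0.8 -3.8 -0.4 -1.1  1.2
 -0.  -0.6  2.6  0.4 -1.1 -0.7]
[ 1.00059955e+00  2.76866346e-01 -2.73501725e-02  1.26802856e+00
 -1.73599000e-05  1.46740535e+00] [0.28100386 0.55769508 0.23057533] [-2.31186228e-04  2.31289418e-01  9.72884721e-01 -6.86545984e-04] [ 6.09424577e-17  9.95265864e-01 -9.71898171e-02 -5.95115992e-18]
[ 0.28435552  0.24006009 -0.15166469  1.17907155  0.         -2.66255018]
[ 0.28435552  0.24006009 -0.15166469  1.17907155  0.          0.47904248]
```

```bash
python3 - <<'E'
from h import *
from rig import *
x,y,yaw=.5471,.2271,-.1947
g=rt([-.010,0,0],yaw)+[x,y,0]; q=down(yaw+np.pi)
arm.goto(g+[0,0,.19],q)
print(arm.line_to(g+[0,0,.096],.12,contact_N=8)); 
eoat.move_gripper(0.0); print(current_width(),current_finger_force(),current_position(),current_wrist_force())
arm.line_to(g+[0,0,.126],.05); arm.pause(.5)
print(current_wrist_force(),current_torque(),current_time())
arm.line_to(g+[0,0,.25],.12); arm.pause(.8)
w=[];t=[]
for i in range(8): arm.pause(.05); w.append(current_wrist_force());t.append(current_torque())
print(np.mean(w,0),np.std(w,0),np.mean(t,0),rt(np.mean(t,0),-yaw),current_time(),current_position())
for n in("top","side"):
    c=imaging.camera(n); cv2.imwrite(f"pics/{n}1.png",cv2.resize(c["img"][:,:,::-1],(800,600),interpolation=cv2.INTER_CUBIC))
E
```

```text
False
0.21840235543677827 58.46491098403931 [0.53723018 0.22792942 0.09620879] [-1.7801763  -5.43118599  3.15065909]
[ 0.64659361  0.39792021 -8.6521991 ] [-0.06010347 -0.03919369 -0.00631857] 4.5583
[-0.16220602  0.16737558 -8.1968496 ] [0.31615432 0.60362822 0.22869636] [-0.00722845 -0.06570149  0.00640076] [ 0.00561953 -0.06585861  0.00640076] 6.9417 [0.53729053 0.22903146 0.24998992]
```

View pics/side1.png

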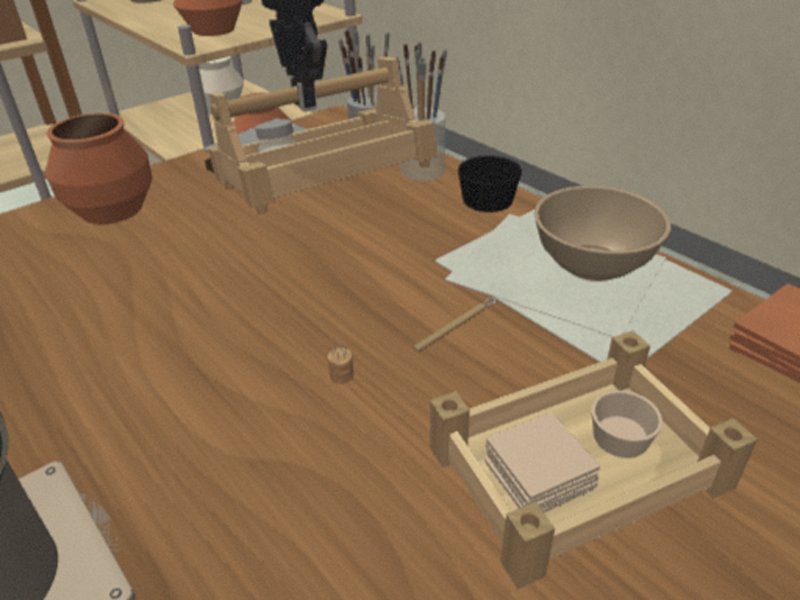

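The side view shows the tote hanging freely with its jar side low. It is level along the handle, and the lugs are visible at (262,207) and (424,165). Weight is about 8.2 N, which puts the tilt at about 0.21. Next I carry it over the tray.

```bash
python3 - <<'E'
from h import *
from rig import *
X,Y,W=.5164,-.269,-.2873
th=.21
g=rt([-.010,.115*np.sin(th)+.075*(1-np.cos(th)),0],W)+[X,Y,0]; q=down(W+np.pi)
arm.line_to(g+[0,0,.25],.15,ori=q); arm.line_to(g+[0,0,.203],.06); arm.pause(.6)
w=[];t=[]
for i in range(12): arm.pause(.04); w.append(current_wrist_force());t.append(current_torque())
print(np.mean(w,0),rt(np.mean(t,0),-W),current_time(),current_position(),g)
for n,b in(("top",(290,70,450,190)),("side",(250,90,490,270))):
    c=imaging.camera(n); np.save(f"pics/{n}2.npy",c["img"]); i=c["img"][b[1]:b[3],b[0]:b[2],::-1];f=800/(b[2]-b[0])
    cv2.imwrite(f"pics/{n}2.png",cv2.resize(i,(800,600),interpolation=cv2.INTER_CUBIC))
E
```

```text
[ 0.10467925  0.00977687 -8.37700013] [-0.0170849  -0.08246838  0.00331499] 12.3667 [ 0.51406842 -0.24157001  0.20298033] [ 0.51406982 -0.24159592  0.        ]
```

View pics/side2.png

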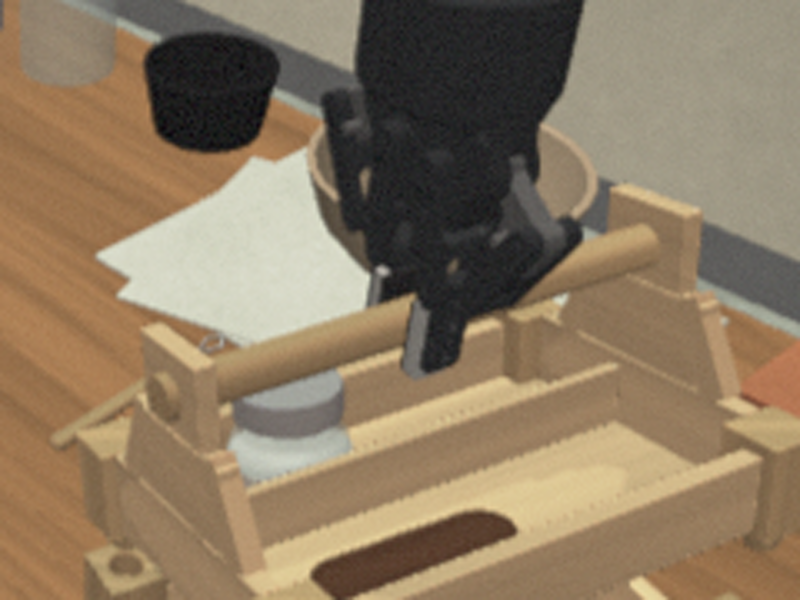

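View pics/top2.png

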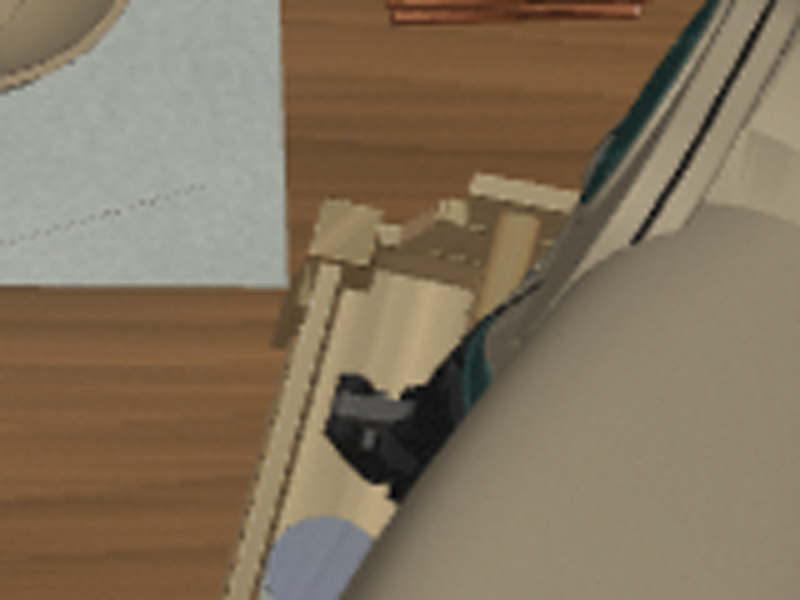

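The top view is mostly hidden by the arm. The side crop shows the tote tilted towards its jar, and the lugs fall below the crop. I'll save the lower region with the predicted model drawn on it.

```bash
cat >> h.py <<'E'
def box(cx,cy,h,z0,z1): return np.array([[cx+a*h,cy+b*h,z] for z in(z0,z1) for a,b in((1,1),(1,-1),(-1,-1),(-1,1))])
def overlay(c,tcp,W,th,ph,dx,tray,b,name,f,lower=True):
    im=cv2.resize(c["img"][b[1]:b[3],b[0]:b[2],::-1],None,fx=f,fy=f,interpolation=cv2.INTER_CUBIC)
    px=lambda P:np.int32(((proj(c,P)-[b[0],b[1]]+.5)*f-.5).round())
    Rt=R.from_euler('z',W)*R.from_euler('y',ph)*R.from_euler('x',-th)
    tot=lambda P:Rt.apply(np.array(P)-[-dx,0,.115])+np.array(tcp)+[0,0,.019]
    tr=lambda P:tf(tray,np.array(P))
    a=np.linspace(0,2*np.pi,40)
    for x,y,_ in S:
        ci=lambda r,z:np.c_[x+r*np.cos(a),y+r*np.sin(a),0*a+z]
        cv2.polylines(im,[px(tr(ci(.008,.075)))],1,(0,255,0),1)
        cv2.polylines(im,[px(tr(box(x,y,.015,0,.075)[4:]))],1,(0,255,0),1)
        cv2.polylines(im,[px(tot(ci(.007,0)))],1,(0,0,255),1)
        cv2.polylines(im,[px(tot(box(x,y,.014,.012,.0515)[:4]))],1,(255,0,0),1)
        cv2.polylines(im,[px(tot(box(x,y,.014,.012,.0515)[4:]))],1,(255,0,0),1)
    cv2.polylines(im,[px(tot([[.113,0,.115],[-.113,0,.115]]))],0,(255,0,255),1)
    cv2.imwrite(name,im)
E
python3 - <<'E'
from h import *
from rig import *
c=imaging.camera("side")
overlay(c,current_position(),-.2873,.21,0,.010,(.5164,-.269,-.2873),(265,140,495,370-60),"pics/o1.png",3.45)
E
```

```text
(no output)
```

View pics/o1.png

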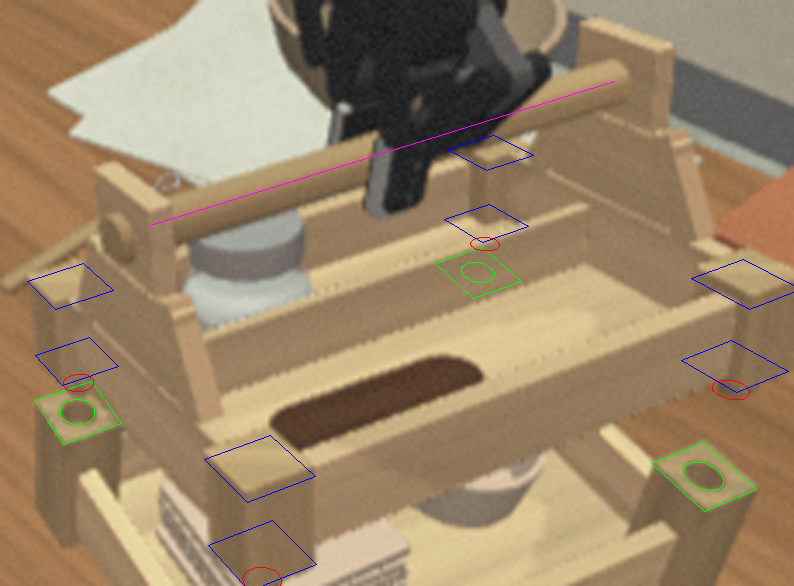

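The tray overlay (green) matches its posts and sockets. The tote overlay is off by a few mm: the right post really has its left corner near (705,277), against a predicted (692,278). One clean close-up composite of the four corners will give exact features.

```bash
python3 - <<'E'
from h import *
from rig import *
I=np.mean([imaging.camera("side")["img"] for _ in range(8)],0).astype(np.uint8)
# origins x,y of 66x50 crops
o=[(264,210),(462,202),(316,262),(382,172)]
t=[cv2.resize(I[y:y+50,x:min(x+66,512)][:, :66],None,fx=6,fy=6,interpolation=cv2.INTER_CUBIC) for x,y in o]
C=np.zeros((600,800,3),np.uint8)
for k,a in enumerate(t):
    a=cv2.convertScaleAbs(a,alpha=1.4); C[300*(k//2):300*(k//2)+a.shape[0],400*(k%2):400*(k%2)+a.shape[1]]=a
cv2.imwrite("pics/c1.png",C[:,:,::-1]); np.save("pics/side3.npy",I)
E
```

```text
(no output)
```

View pics/c1.png

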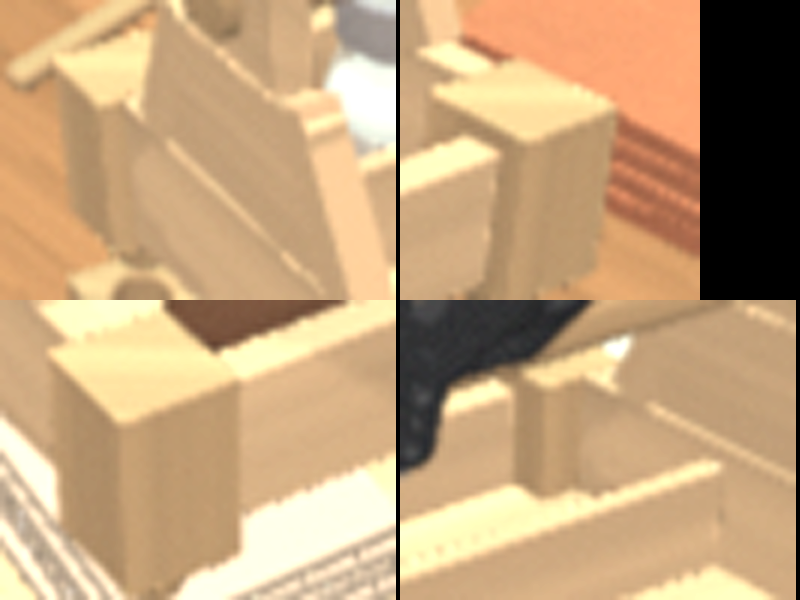

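Composite corners, panel by panel: back-left post's top face has corners (55,63) and (103,106), right post's (435,88), (518,60), (614,105), (528,140), and front post's (50,350), (122,422), (240,380), with its lower edge at (62,525), (138,598), (240,550). I'll fit the tote pose to these.

```bash
cat > fit.py <<'E'
from h import *
from rig import *
c=imaging.camera("side"); tcp=np.array(current_position()); W=-.2873
F=[] # post index, corner idx in box, composite px, panel
o={'A':((264,210),(0,0)),'B':((462,202),(400,0)),'C':((316,262),(0,300))}
# posts: A=(-,+) idx2, B=(+,-) idx1, C=(-,-) idx3 ; corners L=3 b=2 r=1 t=0, +4 for top
F=[('A',2,7,55,63),('A',2,6,103,106),('A',2,3,75,210),('B',1,7,435,88),('B',1,4,518,60),('B',1,5,614,105),('B',1,6,528,140),('B',1,1,598,260),
('C',3,7,50,350),('C',3,6,122,422),('C',3,5,240,380),('C',3,3,62,525),('C',3,2,138,598),('C',3,1,240,550)]
uv=np.array([np.array(o[k][0])+(np.array([a,b])-o[k][1]+.5)/6-.5 for k,_,_,a,b in F])
def model(p):
    x,y,z,yaw,th,ph,h=p
    Rt=R.from_euler('z',yaw)*R.from_euler('y',ph)*R.from_euler('x',-th)
    P=np.array([box(S[i][0],S[i][1],.014,.012,h)[j] for _,i,j,_,_ in F])
    return proj(c,Rt.apply(P-[0,0,.115])+[x,y,z])
p0=np.r_[tcp+rt([.01,0,.019],W),W,.21,0,.052]
sg=np.array([.006,.006,.002,.012,9,.03,9])
r=least_squares(lambda p:np.r_[((model(p)-uv)/.5).ravel(),(p-p0)/sg],p0,loss='soft_l1')
cov=np.linalg.inv(r.jac.T@r.jac)
print("p0",p0.round(4));print("fit",r.x.round(4),"sd",np.sqrt(np.diag(cov)).round(4));print((r.fun[:28]*.5).reshape(-1,2).round(1).tolist())
d=r.x[:3]-tcp;print("handle middle rel tcp in tool-yaw frame",rt(d,-W).round(4))
E
python3 fit.py
```

```text
p0 [ 0.5237 -0.2444  0.222  -0.2873  0.21    0.      0.052 ]
fit [ 0.5235 -0.2439  0.2215 -0.2889  0.2267 -0.0131  0.0564] sd [0.0007 0.0005 0.001  0.0025 0.0047 0.0039 0.0006]
[[0.2, -0.0], [0.1, 0.6], [-0.2, -0.2], [-1.3, 0.2], [-0.1, -0.8], [1.1, -0.2], [-0.1, -0.0], [0.0, 1.3], [-0.2, 0.2], [0.1, 0.3], [0.4, -0.5], [-0.3, -0.8], [-1.0, 0.1], [1.3, 0.1]]
handle middle rel tcp in tool-yaw frame [0.0097 0.0005 0.0185]
```

```bash
cat >> h.py <<'E'
W=-.287; TR=np.array([.5166,-.2693])
def qp(ph=.012,yaw=W):
    q=(R.from_rotvec(rt([0,ph,0],yaw))*R.from_euler('z',yaw+np.pi)*R.from_euler('x',np.pi)).as_quat(); return q[[3,0,1,2]]
def tcp(y,z,x=0): return rt([x-.0097,y,0],W)+[TR[0],TR[1],z-.0187]  # handle at tray (x,y), world z
def arc(t): return .075-.075*np.cos(t)+.109*np.sin(t), .075+.089*np.sin(t)+.103*np.cos(t)
def force(n=6):
    from rig import arm,current_wrist_force
    w=[]
    for i in range(n): w.append(current_wrist_force()); arm.pause(.03)
    return rt(np.mean(w,0),-W).round(2)
E
python3 - <<'E'
from h import *
from rig import *
arm.line_to(tcp(.0272,.222),.03,ori=qp()); arm.pause(.3); print(force())
hit=arm.line_to(tcp(.0272,.1985),.02,contact_N=2.5)
print(hit,"handle z",current_position()[2]+.0187,force(),current_time())
E
```

```text
[ 0.1   0.24 -8.73]
False handle z 0.19868118361909504 [ 0.67 -0.17 -7.84] 15.2417
```

```bash
python3 - <<'E'
from h import *
from rig import *
I=np.mean([imaging.camera("side")["img"] for _ in range(6)],0).astype(np.uint8)
o=[(264,215),(440,232),(320,275),(382,185)]
C=np.zeros((600,800,3),np.uint8)
for k,(x,y) in enumerate(o):
    a=cv2.convertScaleAbs(cv2.resize(I[y:y+50,x:x+66],None,fx=6,fy=6,interpolation=cv2.INTER_CUBIC),alpha=1.4); C[300*(k//2):300*(k//2)+300,400*(k%2):400*(k%2)+a.shape[1]]=a
cv2.imwrite("pics/c2.png",C[:,:,::-1]); print(force(10))
E
```

```text
[ 1.47 -0.3  -7.87]
```

View pics/c2.png

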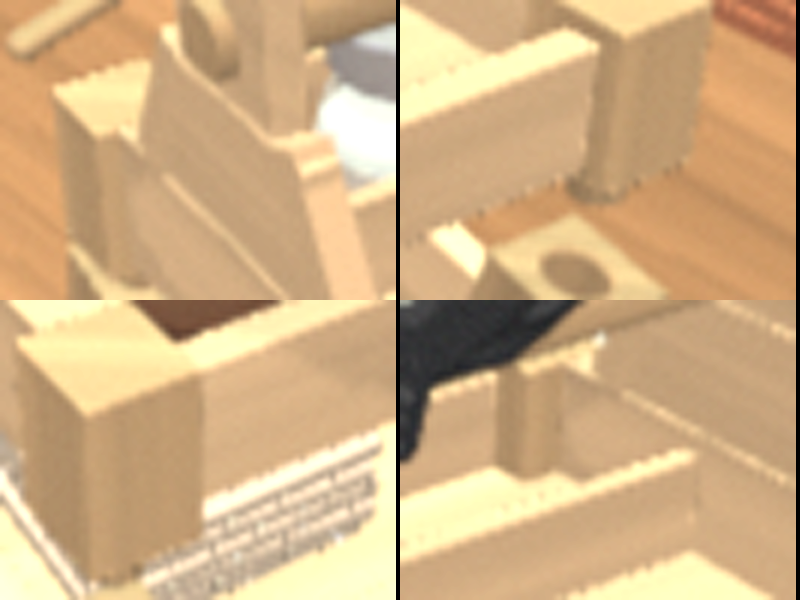

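The low-side (back-left) shoulder corner at (72,243) sits about 1 mm above the tray post's corner at (67,246), so that lug is in its socket. The front and right posts are still high, with the right lug (595,190) over its socket. Next I follow the levelling arc, yielding to side forces.

```bash
python3 - <<'E'
from h import *
from rig import *
dx,dy=.0005,0.
for t in [.227,.205,.18,.155,.13,.105,.08,.06,.045]:
    y,z=arc(t)
    hit=arm.line_to(tcp(y+dy,z,dx),.015,contact_N=6)
    f=force(4); print(t,hit,f,np.r_[dx,dy].round(4),round(current_time(),1))
    if hit or f[2]>-2.5 or np.hypot(f[0],f[1])>6: break
    dx+=np.clip(.0003*f[0],-.0004,.0004); dy+=np.clip(.0003*f[1],-.0004,.0004)
print(current_torque())
E
```

```text
0.227 False [ 1.11  0.05 -8.63] [0.0005 0.    ] 16.4
0.205 False [ 0.24  0.06 -8.44] [0.0008 0.    ] 16.9
0.18 False [ 0.32  0.3  -8.47] [0.0009 0.    ] 17.4
0.155 False [ 0.64  0.96 -8.47] [0.001  0.0001] 17.9
0.13 False [ 0.19  0.46 -8.47] [0.0012 0.0004] 18.4
0.105 False [ 0.56  0.86 -8.25] [0.0012 0.0005] 18.9
0.08 False [-0.47 -0.19 -7.58] [0.0014 0.0008] 19.4
0.06 False [ 0.6  -0.28 -7.34] [0.0013 0.0007] 19.9
0.045 False [ 0.49 -0.32 -7.72] [0.0015 0.0007] 20.3
[-0.01119983 -0.18028086  0.0589282 ]
```

```bash
python3 - <<'E'
from h import *
from rig import *
dx,dy=.0016,.0006
for t in [.03,.015,.005,0]:
    y,z=arc(t)
    hit=arm.line_to(tcp(y+dy,z,dx),.012,contact_N=6)
    f=force(6); print(t,hit,f,np.r_[dx,dy].round(4),round(current_time(),1))
    if hit or f[2]>-2.5 or np.hypot(f[0],f[1])>6: break
    dx+=np.clip(.0003*f[0],-.0004,.0004); dy+=np.clip(.0003*f[1],-.0004,.0004)
print(rt(current_torque(),-W),current_position()[2]+.0187)
I=np.mean([imaging.camera("side")["img"] for _ in range(6)],0).astype(np.uint8)
o=[(264,215),(440,232),(320,285),(382,185)]
C=np.zeros((600,800,3),np.uint8)
for k,(x,y) in enumerate(o):
    a=cv2.convertScaleAbs(cv2.resize(I[y:y+50,x:x+66],None,fx=6,fy=6,interpolation=cv2.INTER_CUBIC),alpha=1.4); C[300*(k//2):300*(k//2)+300,400*(k%2):400*(k%2)+a.shape[1]]=a
cv2.imwrite("pics/c3.png",C[:,:,::-1])
E
```

```text
0.03 False [-0.41 -0.02 -8.17] [0.0016 0.0006] 20.8
0.015 False [ 0.27  0.41 -7.79] [0.0015 0.0006] 21.4
0.005 False [-0.04 -0.11 -7.14] [0.0016 0.0007] 21.8
0 False [ 0.5  -0.2  -6.98] [0.0015 0.0007] 22.3
[ 0.05955054 -0.18792181  0.04963902] 0.17803081666477813
```

View pics/c3.png

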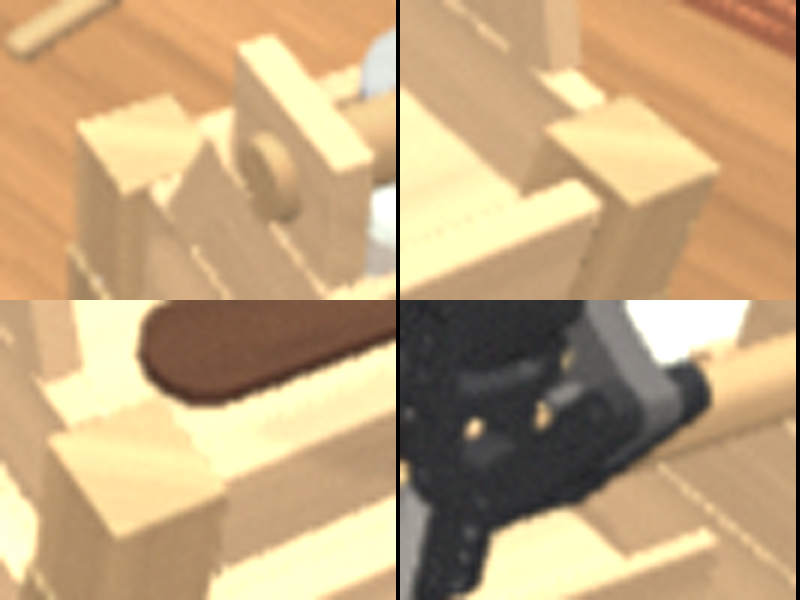

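The tote is nearly level: the back-left shoulder seam lies on the tray post (70,245)–(110,300), and the front and right posts have dropped. The handle still carries about 7 N, so I lower the last millimetres by feel.

```bash
python3 - <<'E'
from h import *
from rig import *
dx,dy=.0015,.0006; z=.178
while z>.1735:
    z-=.0005
    hit=arm.line_to(tcp(dy,z,dx),.01,contact_N=6)
    f=force(4); print(round(z,4),hit,f,rt(current_torque(),-W).round(3),round(current_time(),1))
    if hit or f[2]>-1 or np.hypot(f[0],f[1])>6: break
E
```

```text
0.1775 False [-1.09  0.71 -2.83] [0.186 0.172 0.079] 22.9
0.177 False [-3.25  1.41  4.16] [0.407 0.64  0.026] 23.3
```

```bash
python3 - <<'E'
from h import *
from rig import *
arm.line_to(tcp(.0006,.1773,.0013),.01); print(force())
eoat.move_gripper(1.0); print(current_width(),force())
p=np.array(current_position()); arm.line_to(p+[0,0,.10],.06); arm.line_to(p+[-.1,.2,.2],.2)
arm.pause(.3); print(force(),current_time())
c=imaging.camera("side"); q=(.5166,-.2693,W)
h=np.array([0,0,.063+.115])
overlay(c,np.r_[TR,.159],W,0,0,0,q,(265,150,495,322),"pics/o4.png",3.45)
E
```

```text
[-3.35  2.34  5.46]
1.002279876286781 [0.26 0.14 0.13]
[-0.16 -0.4   0.19] 28.325
```

View pics/o4.png

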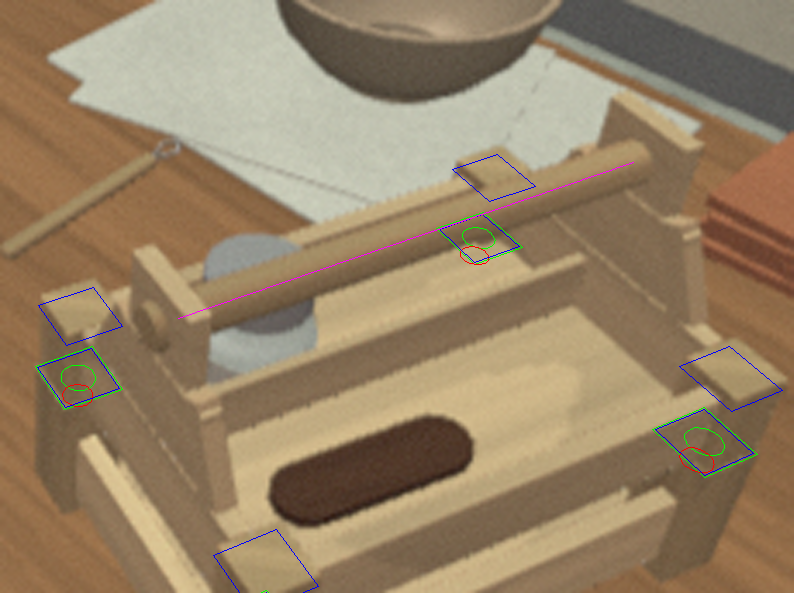

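The overlay matches the seated pose at all four corners, allowing for the post height I had drawn too low. The shoulders sit flush on the tray posts at (78,378) and (705,442), with no gap. The tote is level and released, and the arm is clear.

```bash
python3 -c "
from rig import *
print(order.finish_job())"
```

```text
the job is handed in; nothing more can be done
None
```

The tote is stacked on the drying tray, released with the arm clear, and handed in at about 28 s; by camera and force readings it sits fully home and level, but the hand-in returned no verdict.

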